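# Gather the nuts in one corner of the tote and hold it tilted

## Task

Take the blue tote by its black carrying bar, lift it a few centimetres clear of the bench and tilt it, by something like 30 degrees, so that all three nuts slide into the corner nearest the steel bowl. Finish while still holding it there in the air, tilted and still, so that I can count the nuts before they go into the bowl; spill none, do not rest the tote on anything, and leave the bowl, the tape rolls and the solder reel standing where they are.

Things in the scene. Friction and masses are not known exactly. Their poses are not given: they have to be found in the camera images.
- tote_grip (a point): centre of the straight black carrying bar of the blue tote; grip it here across the bar. The bar is 14 mm wide (tote y) and 18 mm high, runs straight across the tote's middle (along tote x, 150 mm) between two uprights on its long sides, and its centre is 94 mm above the tote's underside. Axes are the tote's: x along the bar, y across it, z up
- tote: small blue open tray, 140 (x) by 200 (y) by 45 mm high outside, walls and floor 4 mm, about 0.25 kg, its black carrying bar 40 mm above the rim. Origin: centre of the underside; z up out of it. It stands on the black mat. Nuts begin to slide on its floor at about 10 to 14 degrees; sliding along a wall into a corner they rub on it too, so tilt it about 30 degrees towards the corner
- mat: thin black rubber mat 190 mm (x) by 250 mm (y), 2 mm thick, fixed on the bench; the tote stands in its middle, with its axes along the mat's within a few degrees. Origin at the centre of its underside
- steel_bowl: steel bowl of parts, 110 mm across, 41 mm high, standing on the bench just outside one of the four corners of the mat (about 140 mm in mat x and 177 mm in mat y from the mat's middle); it shows which corner of the tote is meant. Origin at the centre of its underside
- tape_green: roll of green tape, 58 mm across, 18 mm high, outside another corner of the mat; origin at the centre of its underside
- tape_red: roll of red tape, 56 mm across, 18 mm high, outside another corner of the mat; origin at the centre of its underside
- solder_reel: reel of solder, 62 mm across, 55 mm high, outside another corner of the mat; origin at the centre of its underside
- corner_pp (a point): point on the tote's inner floor in the corner at its own +x, +y (66 mm along x and 96 mm along y from the tote's middle, 4 mm above its underside)
- corner_pm (a point): point on the tote's inner floor in the corner at its own +x, -y (66 mm along x and 96 mm along y from the tote's middle, 4 mm above its underside)
- corner_mp (a point): point on the tote's inner floor in the corner at its own -x, +y (66 mm along x and 96 mm along y from the tote's middle, 4 mm above its underside)
- corner_mm (a point): point on the tote's inner floor in the corner at its own -x, -y (66 mm along x and 96 mm along y from the tote's middle, 4 mm above its underside)
- nut0_center (a point): centre of a loose steel hexagon nut, 19 mm across the flats, 10 mm high, about 17 g, lying on the floor of the tote; z is its axis
- nut1_center (a point): centre of a loose steel hexagon nut, 19 mm across the flats, 10 mm high, about 17 g, lying on the floor of the tote; z is its axis
- nut2_center (a point): centre of a loose steel hexagon nut, 19 mm across the flats, 10 mm high, about 17 g, lying on the floor of the tote; z is its axis
There are look-alikes about, which are no part of the job. Several things have the shape of the tape_red; the one meant has the colours described above.

How it is judged:
At the end, for the whole second after the job is handed in: All three nuts lie in the tote within 60 mm, along each wall, of the inner corner nearest the steel bowl; the fingers hold the tote still, tilted 15 to 55 degrees, with every corner of its inner floor more than 20 mm above the bench, not leaning on the bowl, tapes or reel (((x of steel_bowl in the frame of mat above 0 m and y of steel_bowl in the frame of mat above 0 m and x of each of nut0_center, nut1_center, nut2_center in the frame of corner_pp above -0.06 m and y of each of nut0_center, nut1_center, nut2_center in the frame of corner_pp above -0.06 m) or (x of steel_bowl in the frame of mat above 0 m and y of steel_bowl in the frame of mat below 0 m and x of each of nut0_center, nut1_center, nut2_center in the frame of corner_pm above -0.06 m and y of each of nut0_center, nut1_center, nut2_center in the frame of corner_pm below 0.06 m) or (x of steel_bowl in the frame of mat below 0 m and y of steel_bowl in the frame of mat above 0 m and x of each of nut0_center, nut1_center, nut2_center in the frame of corner_mp below 0.06 m and y of each of nut0_center, nut1_center, nut2_center in the frame of corner_mp above -0.06 m) or (x of steel_bowl in the frame of mat below 0 m and y of steel_bowl in the frame of mat below 0 m and x of each of nut0_center, nut1_center, nut2_center in the frame of corner_mm below 0.06 m and y of each of nut0_center, nut1_center, nut2_center in the frame of corner_mm below 0.06 m)) and z of nut0_center in the frame of tote between 0 and 0.04 m and x of nut0_center in the frame of tote between -0.07 and 0.07 m and y of nut0_center in the frame of tote between -0.1 and 0.1 m and linear speed of each of nut0, nut1, nut2, tote below 0.03 m/s and z of nut1_center in the frame of tote between 0 and 0.04 m and x of nut1_center in the frame of tote between -0.07 and 0.07 m and y of nut1_center in the frame of tote between -0.1 and 0.1 m and z of nut2_center in the frame of tote between 0 and 0.04 m and x of nut2_center in the frame of tote between -0.07 and 0.07 m and y of nut2_center in the frame of tote between -0.1 and 0.1 m and angle between tote's own z axis and vertical between 0.26 and 0.96 rad and contact force between the fingers and tote above 1 N and height (world z) of each of corner_pp, corner_pm, corner_mp, corner_mm above 0.02 m and contact force between tote and steel_bowl below 0.3 N and contact force between tote and tape_green below 0.3 N and contact force between tote and tape_red below 0.3 N and contact force between tote and solder_reel below 0.3 N); the arm keeps its last pose, push and grip.
It fails at once if the steel bowl is shoved or carried more than 30 mm (distance of steel_bowl from where it was at the start of the episode above 0.03 m).
It fails at once if the green tape roll is shoved or carried more than 30 mm (distance of tape_green from where it was at the start of the episode above 0.03 m).
It fails at once if the red tape roll is shoved or carried more than 30 mm (distance of tape_red from where it was at the start of the episode above 0.03 m).
It fails at once if the solder reel is shoved or carried more than 30 mm (distance of solder_reel from where it was at the start of the episode above 0.03 m).
It also fails if it takes over 35 s, if anything falls off the work surface, if the arm or the gripper's body presses on something with over 40 N, if the wrist force passes 120 N, or if a joint passes its speed limit or range.

## Robot

A 7-joint arm with a two-finger parallel gripper is mounted at the origin on a cart in front of the work surface, level with it; the furniture and walls round the work are solid. World frame = base frame: x ahead of the robot, y to its left, z up, the work surface at z = 0. Lengths are in m, angles in rad, forces in N, time in s.
With the tool pointing down it reaches from about 0.4 to 0.85 m from the base axis. Payload 10.4 kg.
Tool frame: the origin (TCP) lies between the finger pads; the fingertips stand 25 mm ahead of it and the grasp point (between the pads) lies 6 mm ahead of it; x points along the fingers, y is the direction in which the jaws open and shut, and the axes are right-handed (so a half turn about x gives the same grasp; the last joint's range is limited). The gripper opens to 87 mm and grips with 3 to 60 N. Pads are 19 mm wide; open, the fingers measure 117 mm over their backs; the gripper's body (75 mm by 190 mm) begins 51 mm behind the grasp point.
Start: joints at [-1.313, 0.332, -0.065, 1.46, 0.022, 1.35, -0.088], TCP at [0.173, 0.601, 0.248] pointing down, gripper open.
Joint ranges: [-2.6, 2.6], [-0.5, 2.12], [-1.47, 1.34], [0.16, 2.42], [-1.27, 4.41], [0.06, 2.06], [-2.6, 2.6]. Speed limits (rad/s): [2.22, 2.22, 2.79, 2.79, 3.14, 3.14, 3.14].

## Interface

Orientations are given as a unit quaternion [x, y, z, w].
In Python, from bench import r gives the robot as it stands.
- The arm moves only by the shell command python3 -m pendant 'ROWS' [FORCE]. ROWS is JSON, a list of rows, each an object with "translation": the shift along the world's x, y, z in cm, a list of three; "angular": the turn, a rotation vector about the world's x, y, z in degrees, a list of three; "hand": the opening, from -1 (shut) to 1 (fully open). In form: [{"translation": [dx, dy, dz], "angular": [wx, wy, wz], "hand": hand}, ...]. A call has 1 to 20 rows; each row shifts and turns the commanded pose from where the row before left it; what a row does not reach is not made up. A row lasts 1/10 s, in which the tool goes at most 50 mm and 8.59 degrees, less where a joint would pass 70% of its speed; a pose out of reach is approached as far as the arm can. A call is refused whole if a number of a shift passes 5 or a number of a turn 8.59, either way. A call with a gripper value outside its range is refused whole. The fingers move at their own pace and stop on an object; FORCE is the grip in N (left out, the last holds). Time passes only in rows, so rows that do not move let the fingers close. It gives the time, the measured TCP pose, the force and the opening at its end, in the units of the state.
- r.read_state(): the state, without advancing time (a new reading comes with each control period).
- r.camera(name): name is "scene" or "top" or "wrist"; returns the picture (384x512x3 uint8, red, green, blue); there is no depth.
- r.camera_info(name): a dict with "fx", "fy", "cx", "cy" (pixels), "distortion" ([k1, k2, p1, p2, k3] as OpenCV has them; the pictures are not rectified), "rvec" (rotation vector, rad) and "tvec" (3), from world to camera coordinates, as OpenCV has them; the wrist camera has in their place "mount" (4x4, takes a point from camera to tool coordinates, whose origin is the TCP and whose axes are the tool frame's). Camera axes: x right, y down, z forward; pixel columns grow to the right and rows downward; lengths in m; the calibration is good to about 2 mm. A picture is of the moment at which its call begins: read the wrist's pose just before it. camera_info takes no time and is no camera call.
- r.close_job(): hands the job in, once; it reports no verdict.
Trained networks look in the newest picture that a camera, given by its name, has taken for a name from the list of things; names that differ only in an ending like _2 or _b are one class to them, and where a whole thing is asked for, a point or a joint stands for the part that bears it (a point fixed in the world has none). Each returns a list of dicts, best first, with "confidence" (0 to 1); they miss things now and then, are a little off and sometimes report something else, mostly with a low value. They report only what shows in the picture. A call takes as long as a camera call. They do not tell look-alikes from the thing itself.
- r.find_in(camera, name): "point" ([row, column] in pixels, amid what is visible of it).
- r.mark_of(camera, name): "point" ([row, column] in pixels: a listed point, or the origin of a listed thing).
The state is a dict: "time": time; "joint_positions": joint angles; "joint_vel": joint speeds; "joint_torque": joint torques, N m; "ee_pos": TCP position; "eef_rot": TCP orientation; "ft_force": force on the tool from outside, world axes, zero at the start; "torque": the same for the moment, N m; "width": finger opening in m.
Only numpy, scipy, OpenCV 4.12 (cv2) and the standard library are available. Lean on these libraries where they do the work, as an engineer would, in place of code of your own. Each camera call takes 0.05 s, during which the arm holds its last target.

## Working session

There is one attempt and no reset: what is moved stays moved. The work goes in short steps, Python scripts to look and compute and a shell command to move; the robot and the scene stay as the last step left them, time stands still between calls to the robot, and variables do not carry over. Pictures are saved under pics/ and viewed, and the job is handed in when it is done.

```bash
mkdir -p pics; ls
python3 - <<'E'
from bench import r
import cv2,numpy as np
s=r.read_state();print({k:np.round(v,3) for k,v in s.items()})
for c in ["top","scene"]:
    im=r.camera(c);cv2.imwrite(f"pics/{c}0.png",im[:,:,::-1])
    i=r.camera_info(c);print({k:np.round(v,4) for k,v in i.items()})
    for n in ["tote_grip","tote","steel_bowl","mat","tape_green","tape_red","solder_reel","nut0_center","corner_pp","corner_mm","corner_pm","corner_mp"]:
        print(n,[(np.round(d["point"]),round(d["confidence"],2)) for d in r.mark_of(c,n)[:4]])
E
```

```text
pics
{'time': np.float64(0.0), 'joint_positions': array([-1.313,  0.333, -0.065,  1.461,  0.022,  1.35 , -0.089]), 'joint_vel': array([-0.002,  0.   ,  0.002, -0.001,  0.001,  0.002, -0.001]), 'joint_torque': array([-1.0000e-03, -6.2325e+01,  2.4000e-02, -3.8990e+01, -6.1000e-02,
        4.0000e-02,  0.0000e+00]), 'ee_pos': array([0.173, 0.6  , 0.247]), 'eef_rot': array([ 0.098,  0.7  , -0.099,  0.7  ]), 'ft_force': array([ 0.386, -0.622, -0.562]), 'torque': array([ 0.016, -0.003,  0.013]), 'width': np.float64(0.087)}
{'fx': np.float64(433.9461), 'fy': np.float64(433.9461), 'cx': np.float64(252.0971), 'cy': np.float64(197.1204), 'distortion': array([-0.1555,  0.    ,  0.    ,  0.    ,  0.    ]), 'rvec': array([ 2.1606, -2.1266,  0.2148]), 'tvec': array([-0.2107,  0.5294,  0.9331])}
tote_grip [(array([192., 267.]), 0.76)]
tote [(array([201., 269.]), 0.67)]
steel_bowl [(array([136., 334.]), 0.78)]
mat [(array([143., 192.]), 0.69)]
tape_green [(array([143., 192.]), 0.87)]
tape_red [(array([255., 146.]), 0.93), (array([259., 193.]), 0.84), (array([268., 239.]), 0.83)]
solder_reel [(array
[... 379 characters left out ...]
 , 0.    , 0.    ]), 'rvec': array([ 2.0175, -1.0403,  0.4912]), 'tvec': array([-0.4442,  0.2616,  0.7873])}
tote_grip [(array([193., 293.]), 0.84), (array([224., 234.]), 0.51)]
tote [(array([225., 288.]), 0.98)]
steel_bowl [(array([217., 380.]), 0.58)]
mat []
tape_green [(array([175., 258.]), 0.72)]
tape_red [(array([236., 197.]), 0.94), (array([261., 218.]), 0.79), (array([202., 193.]), 0.73), (array([212., 152.]), 0.55)]
solder_reel [(array([296., 333.]), 0.56)]
nut0_center [(array([217., 270.]), 0.53)]
corner_pp [(array([197., 267.]), 0.85)]
corner_mm [(array([263., 305.]), 0.73)]
corner_pm [(array([227., 339.]), 0.97)]
corner_mp [(array([218., 274.]), 0.67), (array([225., 237.]), 0.58)]
```

View pics/top0.png

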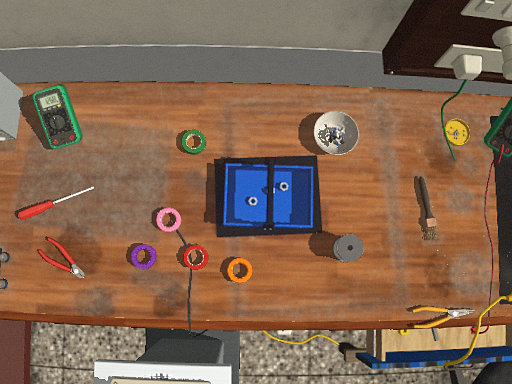

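View pics/scene0.png

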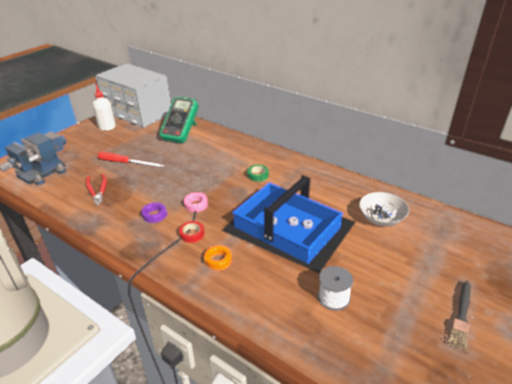

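The top picture shows the tote at about (195,268), with its bar running vertically in the image. The bowl is outside the top-right corner at (133,336), green tape at (142,193) and the reel at (247,348). Four rings have tape_red's shape: pink (219,168), purple (256,144), red (257,195) and orange (270,239). The red one at (257,195) fits the description. I'll confirm it in a crop and locate everything by triangulation.

```bash
cat > h.py <<'E'
import cv2,numpy as np
from bench import r
from scipy.spatial.transform import Rotation as R
def ray(c,px):
    i=r.camera_info(c);K=np.array([[i["fx"],0,i["cx"]],[0,i["fy"],i["cy"]],[0,0,1]])
    u=cv2.undistortPoints(np.array([[[px[1],px[0]]]],float),K,np.array(i["distortion"]))[0,0]
    if "mount" in i:
        s=r.read_state();T=np.eye(4);T[:3,:3]=R.from_quat(s["eef_rot"]).as_matrix();T[:3,3]=s["ee_pos"];T=T@np.array(i["mount"]);Rm=T[:3,:3];o=T[:3,3]
    else:
        Rm=cv2.Rodrigues(np.array(i["rvec"]))[0].T;o=-Rm@np.array(i["tvec"])
    return o,Rm@np.array([u[0],u[1],1])
def atz(c,px,z):
    o,d=ray(c,px);return o+d*(z-o[2])/d[2]
def proj(c,P):
    i=r.camera_info(c);K=np.array([[i["fx"],0,i["cx"]],[0,i["fy"],i["cy"]],[0,0,1]])
    q=cv2.projectPoints(np.array(P,float).reshape(-1,1,3),np.array(i["rvec"]),np.array(i["tvec"]),K,np.array(i["distortion"]))[0][:,0];return q[:,::-1]
def tri(a,b):
    (o1,d1),(o2,d2)=a,b
    A=np.stack([d1,-d2],1);t=np.linalg.lstsq(A,o2-o1,rcond=None)[0]
    p,q=o1+t[0]*d1,o2+t[1]*d2
    return (p+q)/2,np.linalg.norm(p-q)
E
python3 - <<'E'
from h import *
for n,z in [("tote_grip",.096),("tote",.002),("steel_bowl",0),("tape_green",0),("solder_reel",0),("corner_pp",.006),("corner_pm",.006),("corner_mp",.006),("corner_mm",.006)]:
    o=[]
    for c in ["top","scene"]:
        r.camera(c)
        ds=r.mark_of(c,n); o.append([np.round(atz(c,d["point"],z)[:2],3) for d in ds[:2]])
    print(n,o)
im=cv2.imread("pics/top0.png")
cr=cv2.resize(im[190:290,120:260],None,fx=4,fy=4,interpolation=cv2.INTER_CUBIC)
cr2=cv2.resize(im[90:290,170:390],None,fx=3,fy=3,interpolation=cv2.INTER_CUBIC)
cv2.imwrite("pics/c1.png",cr);cv2.imwrite("pics/c2.png",cr2)
print(r.read_state()["time"], atz("top",(257,195),0.018))
E
```

```text
tote_grip [[array([ 0.53 , -0.237])], [array([ 0.545, -0.241])]]
tote [[array([ 0.535, -0.24 ])], [array([ 0.546, -0.237]), array([ 0.671, -0.052])]]
steel_bowl [[array([ 0.696, -0.399])], [array([ 0.696, -0.402])]]
tape_green [[array([ 0.671, -0.059])], [array([ 0.67 , -0.065])]]
solder_reel [[array([ 0.418, -0.424])], [array([ 0.42 , -0.423])]]
corner_pp [[array([ 0.606, -0.146])], [array([ 0.6  , -0.142])]]
corner_pm [[array([ 0.598, -0.338])], [array([ 0.606, -0.336])]]
corner_mp [[array([ 0.475, -0.141])], [array([ 0.478, -0.142])]]
corner_mm [[array([ 0.466, -0.344])], [array([ 0.47 , -0.339]), array([ 0.538, -0.242])]]
3.1 [ 0.39680613 -0.07453111  0.018     ]
```

View pics/c1.png

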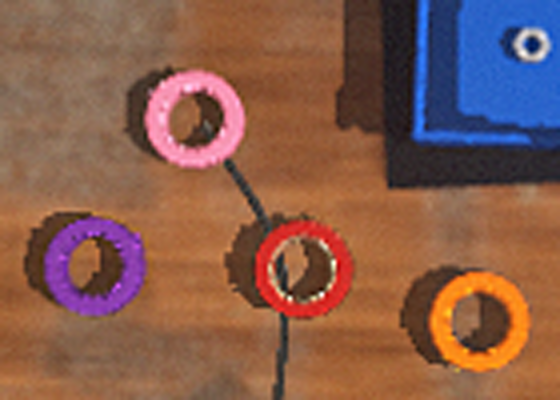

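View pics/c2.png

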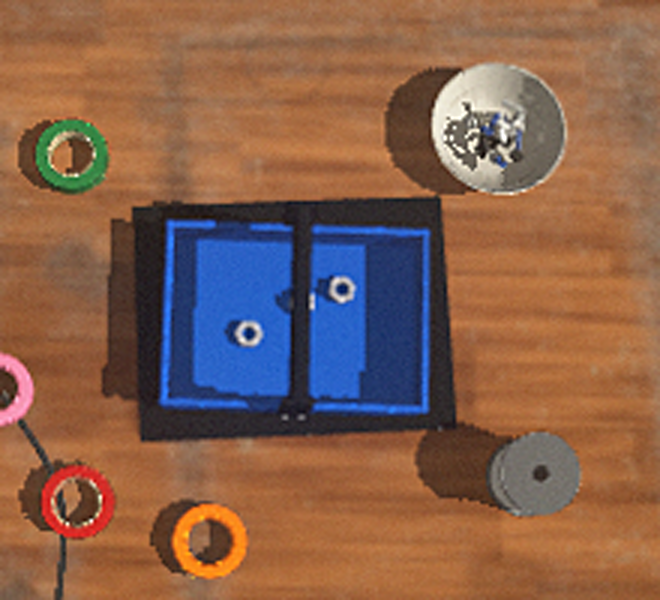

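The crop confirms that the red tape has the red rim and sits at world (0.40,-0.07). The bowl is on the tote's +x,-y side. Next I'll refine the tote yaw and work out the travel.

Run:
```python
from h import *
c=lambda x,y:(90+(y)/3-.33,170+x/3-.33)
P={k:atz("top",c(*v),.047)[:2] for k,v in dict(TL=(164,222),TR=(430,230),BL=(161,409),BR=(430,412)).items()}
for k,v in P.items():print(k,np.round(v,3))
print("centre",np.mean(list(P.values()),0), "ydir",(P["TL"]-P["TR"]),(P["BL"]-P["BR"]),"xdir",P["TL"]-P["BL"],P["TR"]-P["BR"])
a,b=atz("top",c(302,212),.105),atz("top",c(296,408),.105);print("bar",a,b)
M={k:atz("top",c(*v),.002)[:2] for k,v in dict(TL=(132,207),TR=(440,198),BL=(141,440),BR=(456,428)).items()};print(M, np.mean(list(M.values()),0))
s=r.read_state();print(R.from_quat(s["eef_rot"]).as_matrix().round(3),s["ee_pos"])
```

```text
TL [ 0.61  -0.138]
TR [ 0.608 -0.342]
BL [ 0.466 -0.139]
BR [ 0.467 -0.341]
centre [ 0.53769038 -0.2398725 ] ydir [0.00192073 0.20481586] [-0.00089757  0.20200538] xdir [0.14364378 0.00127635] [ 0.14082548 -0.00153413]
bar [ 0.60453947 -0.23930399  0.105     ] [ 0.46230608 -0.23593449  0.105     ]
{'TL': array([ 0.63311392, -0.10969049]), 'TR': array([ 0.64612735, -0.35862814]), 'BL': array([ 0.44634229, -0.12203658]), 'BR': array([ 0.45942197, -0.36903081])} [ 0.54625138 -0.23984651]
[[ 0.     0.277  0.961]
 [ 0.     0.961 -0.277]
 [-1.     0.     0.   ]] [0.1732031  0.60054005 0.24757857]
```

```bash
python3 -m pendant '[{"translation":[2,-1.3,0.5],"angular":[0,0,-8.2],"hand":1},{"translation":[4,-2.6,0],"angular":[0,0,-8.2],"hand":1},{"translation":[4,-2.6,0],"angular":[0,0,-8.2],"hand":1},{"translation":[4,-2.6,0],"angular":[0,0,-8.2],"hand":1},{"translation":[4,-2.6,0],"angular":[0,0,-8.2],"hand":1},{"translation":[4,-2.6,0],"angular":[0,0,-8.2],"hand":1},{"translation":[4,-2.6,0],"angular":[0,0,-8.2],"hand":1},{"translation":[4,-2.8,0],"angular":[0,0,-8.2],"hand":1},{"translation":[2.1,-4.5,0],"angular":[0,0,-8.2],"hand":1},{"translation":[2.1,-4.5,0],"angular":[0,0,-8.2],"hand":1},{"translation":[2.1,-4.5,0],"angular":[0,0,-8.2],"hand":1},{"translation":[2.1,-4.5,0],"angular":[0,0,-8.2],"hand":1},{"translation":[2.1,-4.5,0],"angular":[0,0,-8.2],"hand":1},{"translation":[2.1,-4.5,0],"angular":[0,0,-8.2],"hand":1},{"translation":[0,-4.8,0],"angular":[0,0,-8.2],"hand":1},{"translation":[-1,-4.8,0],"angular":[0,0,-8.2],"hand":1},{"translation":[-1,-4.8,0],"angular":[0,0,-8.2],"hand":1},{"translation":[-1,-4.8,0],"angular":[0,0,-8.2],"hand":1},{"translation":[-1,-4.8,0],"angular":[0,0,-8.2],"hand":1},{"translation":[-1,-4,0],"angular":[0,0,-8.2],"hand":1}]'
python3 - <<'E'
from h import *
s=r.read_state();print(R.from_quat(s["eef_rot"]).as_matrix().round(3),s["ee_pos"],s["joint_positions"])
E
```

```text
time: 5.1
ee_pos: [0.5483, -0.1492, 0.253]
eef_rot: [0.707, -0.003, -0.707, -0.003]
ft_force: [0.4, -0.5, 0.1]
width: 0.0868
[[ 0.001 -0.009 -1.   ]
 [-0.    -1.     0.009]
 [-1.     0.    -0.001]] [ 0.54828063 -0.14920522  0.25295849] [-0.48927391  0.24541584  0.80076883  1.64441588 -0.1808074   1.32759854
 -1.23950654]
```

```bash
python3 -m pendant '[{"translation":[-0.4,-4.0,0],"angular":[0,0,0],"hand":1},{"translation":[-0.4,-3.5,0],"angular":[0,0,0],"hand":1},{"translation":[-0.4,-1.5,-2],"angular":[0,0,0],"hand":1},{"translation":[0,0,-3],"angular":[0,0,0],"hand":1},{"translation":[0,0,-1],"angular":[0,0,0],"hand":1},{"translation":[0,0,0],"angular":[0,0,0],"hand":1}]'
python3 - <<'E'
from h import *
s=r.read_state();print(s["ee_pos"],s["joint_positions"].__repr__())
im=r.camera("wrist");cv2.imwrite("pics/w1.png",im[:,:,::-1])
for n in ["tote_grip","nut0_center"]:
  print(n,[(d["confidence"],d["point"],atz("wrist",d["point"],.096 if n=="tote_grip" else .011)) for d in r.mark_of("wrist",n)])
im=r.camera("top");cv2.imwrite("pics/t1.png",im[:,:,::-1])
i=r.camera_info("wrist");print(i["mount"])
E
```

```text
time: 5.7
ee_pos: [0.5367, -0.2356, 0.1915]
eef_rot: [-0.706, 0.0, 0.708, 0.001]
ft_force: [0.2, 0.3, 0.2]
width: 0.0869
[ 0.53673171 -0.23558024  0.19147109] array([-0.31667883,  0.35827971,  0.81093564,  1.67609752, -0.27283196,
        1.22776081, -1.01567572])
tote_grip [(0.91, [193.5, 260.2], array([ 0.54173894, -0.23865814,  0.096     ]))]
nut0_center [(0.8, [181.3, 226.1], array([ 0.52937395, -0.2039549 ,  0.011     ])), (0.25, [168.3, 260.2], array([ 0.54319634, -0.23945997,  0.011     ]))]
[[-3.91567558e-04 -2.71484943e-01  9.62442607e-01 -1.37435670e-01]
 [ 9.99999842e-01  2.82426662e-04  4.86514291e-04  6.45812139e-04]
 [-4.03900758e-04  9.62442646e-01  2.71484789e-01 -7.55613384e-02]
 [ 0.00000000e+00  0.00000000e+00  0.00000000e+00  1.00000000e+00]]
```

View pics/w1.png

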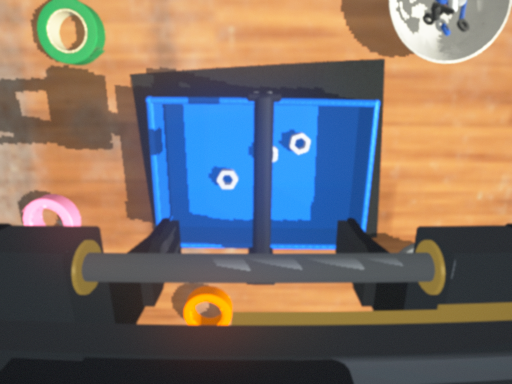

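View pics/t1.png

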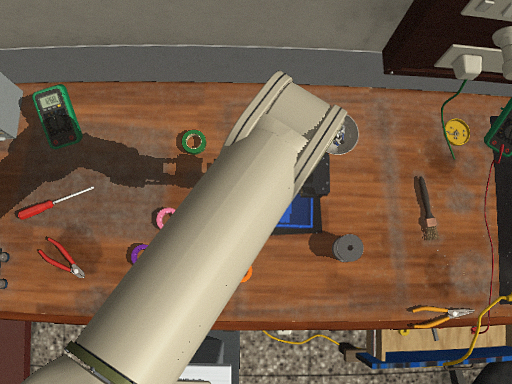

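The wrist view shows the bar near column 263, running straight between the fingers (columns 165 and 350). Bar centre y is -0.2387, which agrees with the top camera. I'll shift 3 mm, descend 9 cm and close.

```bash
python3 -m pendant '[{"translation":[0.1,-0.3,-2],"angular":[0,0,0],"hand":1},{"translation":[0,0,-2.5],"angular":[0,0,0],"hand":1},{"translation":[0,0,-2.5],"angular":[0,0,0],"hand":1},{"translation":[0,0,-1.3],"angular":[0,0,0],"hand":1},{"translation":[0,0,-0.6],"angular":[0,0,0],"hand":1},{"translation":[0,0,0],"angular":[0,0,0],"hand":1},{"translation":[0,0,0],"angular":[0,0,0],"hand":0},{"translation":[0,0,0],"angular":[0,0,0],"hand":-0.5},{"translation":[0,0,0],"angular":[0,0,0],"hand":-1},{"translation":[0,0,0],"angular":[0,0,0],"hand":-1},{"translation":[0,0,0],"angular":[0,0,0],"hand":-1},{"translation":[0,0,0],"angular":[0,0,0],"hand":-1},{"translation":[0,0,0],"angular":[0,0,0],"hand":-1},{"translation":[0,0,0],"angular":[0,0,0],"hand":-1}]' 50
python3 - <<'E'
from h import *
im=r.camera("wrist");cv2.imwrite("pics/w2.png",im[:,:,::-1])
im=r.camera("scene");cv2.imwrite("pics/s2.png",cv2.resize(im[120:330,150:430,::-1],None,fx=2.5,fy=2.5))
E
```

```text
time: 7.3
ee_pos: [0.5382, -0.2395, 0.1036]
eef_rot: [-0.707, 0.001, 0.707, 0.001]
ft_force: [0.1, 0.3, 0.8]
width: 0.0307
```

View pics/w2.png

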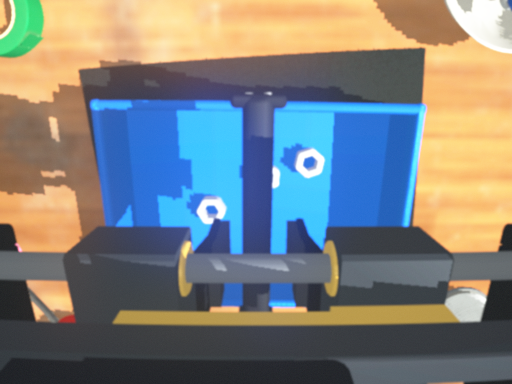

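View pics/s2.png

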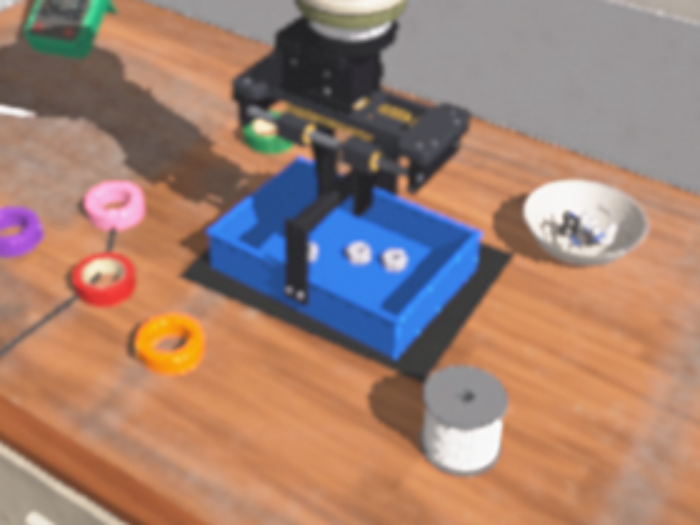

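The bar is centred between the fingers, which are still closing (31 mm open).

```bash
python3 -m pendant '[{"translation":[0,0,0],"angular":[0,0,0],"hand":-1},{"translation":[0,0,0],"angular":[0,0,0],"hand":-1},{"translation":[0,0,0],"angular":[0,0,0],"hand":-1},{"translation":[0,0,0],"angular":[0,0,0],"hand":-1},{"translation":[0,0,0],"angular":[0,0,0],"hand":-1},{"translation":[0,0,0],"angular":[0,0,0],"hand":-1}]' 50
```

```text
time: 8.0
ee_pos: [0.5382, -0.2394, 0.1036]
eef_rot: [0.707, -0.001, -0.707, -0.001]
ft_force: [0.3, 0.7, -0.5]
width: 0.0135
```

Width is 13.5 mm, which matches the 14 mm bar, so it is gripped. Now I'll lift gently by 10 cm.

```bash
python3 -m pendant '[{"translation":[0,0,0.2],"angular":[0,0,0],"hand":-1},{"translation":[0,0,0.5],"angular":[0,0,0],"hand":-1},{"translation":[0,0,0.8],"angular":[0,0,0],"hand":-1},{"translation":[0,0,1],"angular":[0,0,0],"hand":-1},{"translation":[0,0,1],"angular":[0,0,0],"hand":-1},{"translation":[0,0,1],"angular":[0,0,0],"hand":-1},{"translation":[0,0,1],"angular":[0,0,0],"hand":-1},{"translation":[0,0,1],"angular":[0,0,0],"hand":-1},{"translation":[0,0,1],"angular":[0,0,0],"hand":-1},{"translation":[0,0,1],"angular":[0,0,0],"hand":-1},{"translation":[0,0,0.8],"angular":[0,0,0],"hand":-1},{"translation":[0,0,0.5],"angular":[0,0,0],"hand":-1},{"translation":[0,0,0.2],"angular":[0,0,0],"hand":-1},{"translation":[0,0,0],"angular":[0,0,0],"hand":-1}]'
python3 - <<'E'
from h import *
im=r.camera("scene");cv2.imwrite("pics/s3.png",cv2.resize(im[100:330,150:430,::-1],None,fx=2.5,fy=2.5))
print(r.read_state()["joint_positions"])
E
```

```text
time: 9.4
ee_pos: [0.5382, -0.2395, 0.2036]
eef_rot: [0.707, -0.001, -0.707, -0.001]
ft_force: [0.3, -0.6, -3.1]
width: 0.0136
[-0.31461485  0.35315379  0.81736506  1.65646334 -0.26889547  1.2496174
 -1.01450174]
```

View pics/s3.png

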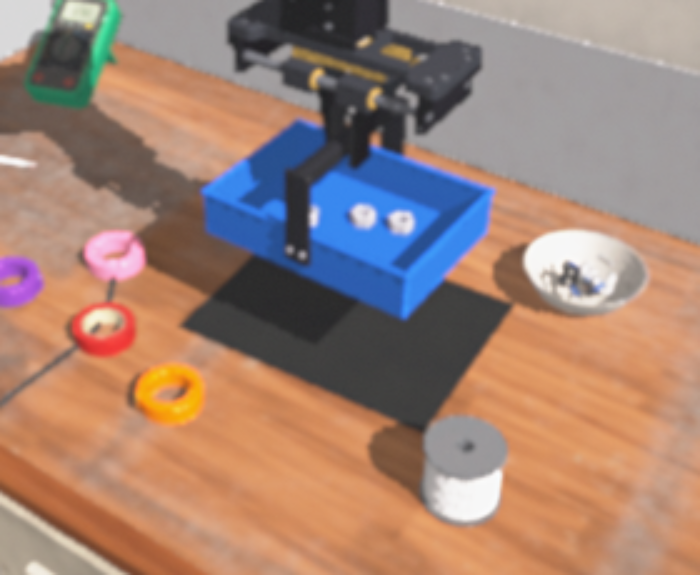

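The tote hangs level and clear, with 3.1 N of weight on the wrist. I'll tilt about world (+x,+y), which lowers the +x,-y corner nearest the bowl.

```bash
python3 -m pendant '[{"translation":[0,0,0],"angular":[0.5,0.5,0],"hand":-1},{"translation":[0,0,0],"angular":[1,1,0],"hand":-1},{"translation":[0,0,0],"angular":[1.3,1.3,0],"hand":-1},{"translation":[0,0,0],"angular":[1.3,1.3,0],"hand":-1},{"translation":[0,0,0],"angular":[1.3,1.3,0],"hand":-1},{"translation":[0,0,0],"angular":[1.3,1.3,0],"hand":-1},{"translation":[0,0,0],"angular":[1.3,1.3,0],"hand":-1},{"translation":[0,0,0],"angular":[1.3,1.3,0],"hand":-1},{"translation":[0,0,0],"angular":[1.3,1.3,0],"hand":-1},{"translation":[0,0,0],"angular":[1.3,1.3,0],"hand":-1},{"translation":[0,0,0],"angular":[1.3,1.3,0],"hand":-1},{"translation":[0,0,0],"angular":[1.3,1.3,0],"hand":-1},{"translation":[0,0,0],"angular":[1.3,1.3,0],"hand":-1},{"translation":[0,0,0],"angular":[1.3,1.3,0],"hand":-1},{"translation":[0,0,0],"angular":[1.3,1.3,0],"hand":-1},{"translation":[0,0,0],"angular":[1.3,1.3,0],"hand":-1},{"translation":[0,0,0],"angular":[1.3,1.3,0],"hand":-1},{"translation":[0,0,0],"angular":[1.3,1.3,0],"hand":-1},{"translation":[0,0,0],"angular":[1,1,0],"hand":-1},{"translation":[0,0,0],"angular":[0.5,0.5,0],"hand":-1}]'
python3 - <<'E'
from h import *
s=r.read_state();print(s["joint_positions"],R.from_quat(s["eef_rot"]).as_matrix().round(3))
im=r.camera("scene");cv2.imwrite("pics/s4.png",cv2.resize(im[100:330,150:430,::-1],None,fx=2.5,fy=2.5))
im=r.camera("wrist");cv2.imwrite("pics/w4.png",im[:,:,::-1])
E
```

```text
time: 11.45
ee_pos: [0.5382, -0.2398, 0.2028]
eef_rot: [-0.531, -0.144, 0.822, 0.146]
ft_force: [0.5, -0.0, -2.5]
width: 0.0137
[ 0.06682965  0.78220144  0.67663085  1.1698576  -0.52060473  1.92703265
 -0.87520051] [[-0.393 -0.086 -0.915]
 [ 0.393 -0.916 -0.083]
 [-0.831 -0.392  0.394]]
```

View pics/s4.png

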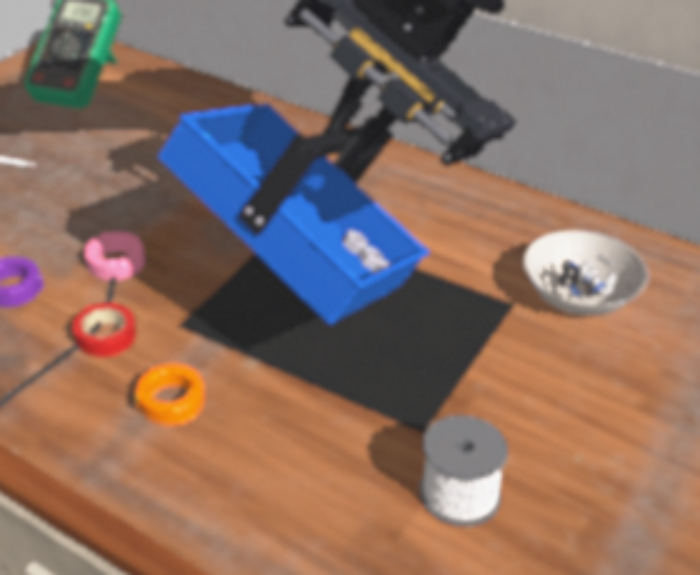

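View pics/w4.png

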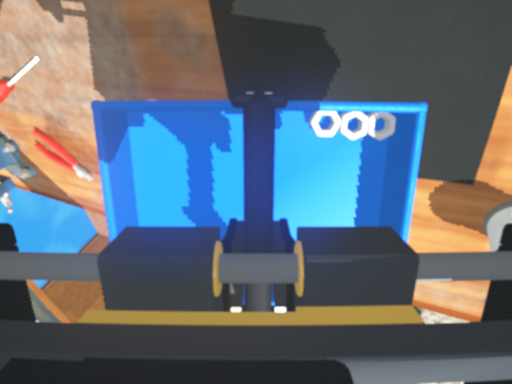

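The scene view shows all three nuts at the low end. In the wrist view they lie in a row along the +x wall at columns 325, 354 and 381, row 125. The outermost must be within 60 mm of the corner, so I'll measure.

```bash
cat > m.py <<'E'
from h import *
def tl(px,h):
    i=r.camera_info("wrist");K=np.array([[i["fx"],0,i["cx"]],[0,i["fy"],i["cy"]],[0,0,1]])
    u=cv2.undistortPoints(np.array([[[px[1],px[0]]]],float),K,np.array(i["distortion"]))[0,0]
    T=np.array(i["mount"]);d=T[:3,:3]@[u[0],u[1],1];o=T[:3,3];p=o+d*((0.1016-h)-o[0])/d[0]
    return np.array([-p[2],-p[1]])
E
python3 - <<'E'
from m import *
im=r.camera("wrist");cv2.imwrite("pics/w5.png",cv2.resize(im[80:260,80:450,::-1],None,fx=2,fy=2))
cv2.imwrite("pics/w5b.png",cv2.resize(im[90:190,290:440,::-1],None,fx=5,fy=5,interpolation=cv2.INTER_CUBIC))
for n in ["nut0_center","nut1_center","corner_pm","corner_pp","tote_grip"]:
    h=.009 if "nut" in n else .004 if "cor" in n else .094
    print(n,[(d["confidence"],np.round(d["point"]),tl(d["point"],h).round(4)) for d in r.mark_of("wrist",n)])
print("rim far corners",tl((103,96),.045),tl((104,425),.045))
E
```

```text
nut0_center [(0.56, array([123., 324.]), array([ 0.0577, -0.0476]))]
nut1_center [(0.8, array([122., 380.]), array([ 0.059 , -0.0881]))]
corner_pm [(0.69, array([106., 391.]), array([ 0.0696, -0.0976]))]
corner_pp [(0.86, array([106., 127.]), array([0.0694, 0.0945]))]
tote_grip [(0.81, array([246., 260.]), array([ 0.003 , -0.0017]))]
rim far corners [0.0726999  0.09691156] [ 0.07226988 -0.10135006]
```

View pics/w5b.png

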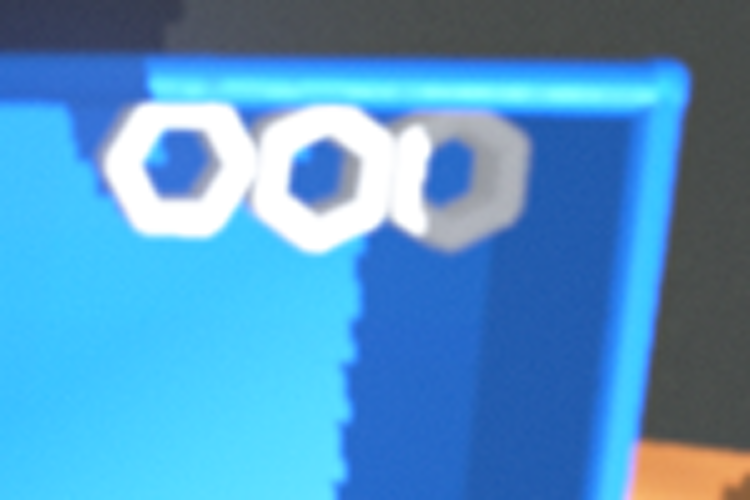

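The outermost nut is about 50 mm from the corner in y, and all three are about 8 mm from the +x wall. The row is packed against the end wall, and the rim corners show no slip in the grip. I'll hold for half a second and check again that it is still.

```bash
python3 -m pendant '[{"translation":[0,0,0],"angular":[0,0,0],"hand":-1},{"translation":[0,0,0],"angular":[0,0,0],"hand":-1},{"translation":[0,0,0],"angular":[0,0,0],"hand":-1},{"translation":[0,0,0],"angular":[0,0,0],"hand":-1},{"translation":[0,0,0],"angular":[0,0,0],"hand":-1}]'
python3 - <<'E'
from m import *
a=cv2.imread("pics/w4.png")[80:260,80:450].astype(int);im=r.camera("wrist")
print("mean diff",abs(im[80:260,80:450,::-1].astype(int)-a).mean())
for n in ["nut0_center"]:
    print(n,[(d["confidence"],np.round(d["point"]),tl(d["point"],.009).round(4)) for d in r.mark_of("wrist",n)])
s=r.read_state();M=R.from_quat(s["eef_rot"]).as_matrix()
print("tilt",np.degrees(np.arccos(-M[2,0])))
for x in(.066,-.066):
  for y in(.096,-.096): print(x,y,(s["ee_pos"]+M@[.0976,-y,-x]).round(3))
cv2.imwrite("pics/w6.png",cv2.resize(im[90:190,290:440,::-1],None,fx=4,fy=4))
im=r.camera("scene");cv2.imwrite("pics/s6.png",im[:,:,::-1])
for n in ["steel_bowl","tape_green","solder_reel"]:
  d=r.mark_of("scene",n); print(n,[atz("scene",q["point"],0)[:2].round(3) for q in d])
E
```

```text
time: 12.35
ee_pos: [0.5382, -0.2395, 0.2036]
eef_rot: [-0.532, -0.144, 0.822, 0.145]
ft_force: [-0.1, 0.2, -1.3]
width: 0.0135
mean diff 1.5116116116116116
nut0_center [(0.82, array([124., 324.]), array([ 0.0571, -0.0477]))]
tilt 33.65606867782441
0.066 0.096 [ 0.569 -0.108  0.134]
0.066 -0.096 [ 0.552 -0.284  0.059]
-0.066 0.096 [ 0.448 -0.119  0.186]
-0.066 -0.096 [ 0.431 -0.295  0.111]
steel_bowl [array([ 0.693, -0.403]), array([ 0.654, -0.185])]
tape_green [array([ 0.638, -0.106])]
solder_reel [array([ 0.427, -0.422])]
```

View pics/w6.png

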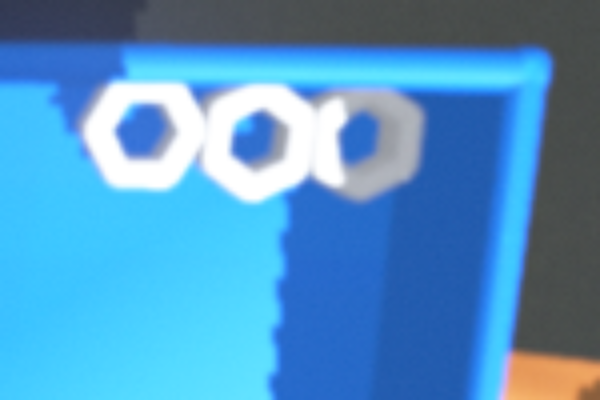

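View pics/s6.png

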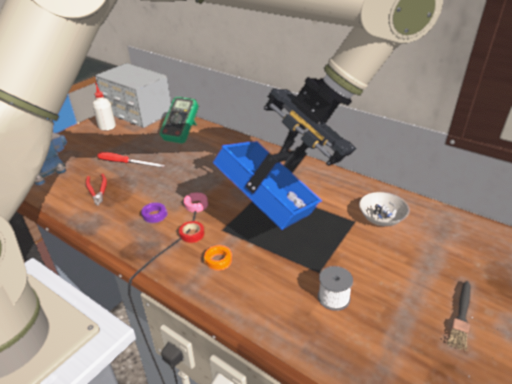

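The view hasn't changed: all three nuts are still in the low corner at wrist columns 324–381. In the scene view the bowl (208,384), red tape and reel haven't moved. The green tape is hidden behind the tote, so its "detection" there isn't reliable. Handing in.

```bash
python3 -c "
from bench import r
print(r.close_job())"
```

```text
the job is handed in; nothing more can be done
None
```

The job is handed in with the tote held still in the air, tilted about 34°, and all three nuts in the corner nearest the bowl. I gripped the bar at its centre with 50 N set, lifted 10 cm and tilted towards that corner (tote +x, -y), using about 12.5 s of the 35 s.

**Last checks:**
- **Nuts:** all three lie against the +x wall in a packed row. The outermost is about 50 mm from the corner along the other wall (60 mm allowed). They had not moved in a second look 0.9 s later.
- **Tote:** the lowest inner-floor corner is about 59 mm above the bench, and the finger opening is 13.5 mm on the 14 mm bar. I saw no slip in the grip.
- **Other objects:** the bowl, solder reel and red tape are where they were.

**Not confirmed:** the tote hid the green tape from the scene camera at the end. The detector reported it about 5 cm from its earlier position, which I took to be false because it was hidden and nothing had come near it. I did not take a clear picture of it to confirm. The wrist force also read 1.3 N at the end, against 3.1 N just after the lift. I took that as sensor error, since the pictures show the tote hanging free.

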